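# Build a drip coffee filter on its cup

### The job

Set up the drip coffee maker on the cork coaster, from the bottom up: first stand the cup in the middle of the coaster, then set the filter on the cup with its foot in the cup's mouth, then put the press down inside the filter, and last put the lid on the filter, over the press. Leave every part upright and properly seated, do not tip any of them over on the way, and leave the salt shaker and the tape roll where they are.

Things in the scene. Friction and masses are not known exactly. Their poses are not given: they have to be found in the camera images.
- coaster_top (a point): Centre of the top face of the fixed round cork coaster, 96 mm in diameter, 8 mm thick, flat, lying on the worktop. z points up.
- cup_center (a point): Centre (35 mm above the underside) of the loose plain blue straight cup, no handle, open top, upright, z up: 62 mm outer diameter, 70 mm high, wall 3.5 mm (mouth 55 mm wide), floor 6 mm thick, 0.3 kg.
- filter_center (a point): Centre (26 mm above the underside) of the loose steel filter, 52 mm high, 0.14 kg, upright, z up. Tapered foot 8 mm high (34 to 48 mm wide), flange 92 mm wide at 8-12 mm, above it an open chamber, 62 mm outer diameter (grip here), mouth 57 mm wide, 40 mm deep. Seated (foot in the cup's mouth, flange on its rim) its centre is 53 mm above the cup's centre.
- press_center (a point): Centre (36 mm above the underside) of the loose steel press, 72 mm high, 0.07 kg, upright, z up: a flat disc 48 mm wide, 5 mm thick, a thin 8 mm stem, and on top a knob 14 mm wide, 24 mm high, to grip. On the filter's floor its centre is 22 mm above the filter's centre and it stands 32 mm out of the filter's mouth.
- lid_center (a point): Centre (36.5 mm above the underside) of the loose bell-shaped steel lid, 73 mm high, 0.11 kg, upright, z up: foot ring 8 mm high (41 to 50 mm wide), brim 70 mm wide at 8-11 mm, hollow dome 50 mm wide up to 47 mm, black knob 16 mm wide, 22 mm high on top, to grip. Seated (foot in the filter's mouth, brim on its rim) its centre is 54.5 mm above the filter's centre.
- shaker_center (a point): Bystander: centre of the salt shaker, clear with a grey top, 44 mm in diameter, 90 mm high, upright on the worktop behind the work. Leave it alone.
- tape_center (a point): Bystander: centre of the beige roll of tape lying flat, 96 mm in diameter, 25 mm high, behind the work. Leave it alone.
Not all that is in view belongs to the job. Of the things like the part that bears lid_center, leave any that is purple; of the rest the smaller one is meant.

How it is judged (in metres and radians):
On the way, in this order (a step that is already met when the one before it is completed fails the run):
1. the cup stands upright on the coaster, within 12 mm of its middle (z of cup_center in the frame of coaster_top between 0.03 and 0.04 m and horizontal distance between cup_center and coaster_top below 0.012 m and angle between cup_center's own z axis and vertical below 0.12 rad), for 0.2 s.
2. the filter is seated upright on the cup (z of filter_center in the frame of cup_center between 0.049 and 0.057 m and horizontal distance between filter_center and cup_center below 0.008 m and angle between filter_center's own z axis and vertical below 0.12 rad), for 0.2 s.
3. the press lies on the filter's floor (z of press_center in the frame of filter_center between 0.018 and 0.026 m and horizontal distance between press_center and filter_center below 0.009 m and angle between press_center's own z axis and vertical below 0.12 rad), for 0.2 s.
4. the lid is seated on the filter, over the press (z of lid_center in the frame of filter_center between 0.05 and 0.059 m and horizontal distance between lid_center and filter_center below 0.008 m and angle between lid_center's own z axis and vertical below 0.12 rad), for 0.2 s.
At the end, for the whole second after the job is handed in: Cup upright on the coaster within 12 mm of its middle; filter seated on the cup, press on the filter's floor, lid seated on the filter: heights within 4 mm, centres within 8 mm (press 9 mm) of the part below; all within 0.12 rad of upright and at rest (all of step 1 and all of step 2 and all of step 3 and all of step 4 and linear speed of each of cup, filter, press, lid below 0.02 m/s); the robot touches nothing.
It fails at once if a part of the coffee maker is tipped over (angle between any of cup_center, filter_center, press_center, lid_center's own z axis and vertical above 0.8 rad).
It fails at once if the salt shaker or the tape roll is moved by more than 20 mm (distance of any of shaker_center, tape_center from where it was at the start of the episode above 0.02 m).
It also fails if it takes over 115 s, if anything falls off the work surface, if the arm or the gripper's body presses on something with over 40 N, if the wrist force passes 120 N, or if a joint passes its speed limit or range.

### The arm

A 6-joint arm with a two-finger parallel gripper is mounted at the origin on a cart in front of the work surface, level with it; the furniture and walls round the work are solid. World frame = base frame: x ahead of the robot, y to its left, z up, the work surface at z = 0. Lengths are in mm, angles in rad, forces in N, time in s.
With the tool pointing down it reaches from about 350 to 975 mm from the base axis. Payload 7.1 kg.
Tool frame: the origin (TCP) lies at the very end of the fingers, on their centre line; the grasp point (between the pads) lies 19 mm behind it; y points along the fingers, x is the direction in which the jaws open and shut, and the axes are right-handed (so a half turn about y gives the same grasp; the last joint's range is limited). The gripper opens to 88 mm and grips with 3 to 60 N. Pads are 20 mm wide; open, the fingers measure 115 mm over their backs; the gripper's body (75 mm by 178 mm) begins 61 mm behind the grasp point.
Start: joints at [1.15, 0.423, 1.63, -0, 1.089, -0.019], TCP at [244.39, 575.22, 222.675] pointing down, gripper open.
Joint ranges: [-3, 3], [-0.9, 2.11], [0.09, 2.58], [-1.31, 4.45], [0.11, 2.69], [-2.54, 2.54]. Speed limits (rad/s): [2.39, 2.39, 3.01, 3.14, 3.14, 3.14].

### API

Orientations are given as a rotation vector (axis times angle).
In Python, from workcell import ctrl gives the robot as it stands. The module is installed in compiled form; this text tells all that it offers.
- The arm moves only by the tool carry_out, never from a script. Its arguments are lists of equal length, an entry for each row: "delta_pos": the shift along the tool's x, y, z in cm, a list of three; "rotation": the turn, a rotation vector about the tool's x, y, z in rad, a list of three. In form: {"delta_pos": [[dx, dy, dz], ...], "rotation": [[wx, wy, wz], ...]}. A call has 1 to 12 rows; each row is the pose to reach, as a shift and turn from the pose commanded when the call began, along the tool's axes at that moment; what a row does not reach only later rows make up. A row lasts 1/12 s, in which the tool goes at most 41.7 mm and 7.16 degrees, less where a joint would pass 70% of its speed; a pose out of reach is approached as far as the arm can. A call with a gripper value outside its range is refused whole. "hand" is the closure in counts, from 0 (fully open) to 255 (shut), set as the call begins (left out, the last holds). The fingers move at their own pace and stop on an object; the grip force is fixed at half the most. Time passes only in rows, so rows that repeat a pose let the fingers close. It gives the time, the measured TCP pose, the force and the opening at its end, in the units of the state.
- ctrl.get_obs(): the state, without advancing time (a new reading comes with each control period).
- ctrl.get_image(name): name is "side" or "top"; returns the picture (420x560x3 uint8, red, green, blue); there is no depth.
- ctrl.camera_info(name): a dict with "fov_y" (degrees; the focal length in pixels is half the picture's height over the tangent of half this angle, whatever the lens; pixels are square), "cx", "cy" (the principal point, pixels), "R" (3x3) and "t" (3): a world point X has camera coordinates R X + t. Camera axes: x right, y down, z forward; pixel columns grow to the right and rows downward; lengths in mm; the calibration is good to about 2 mm. A picture is of the moment at which its call begins. camera_info takes no time and is no camera call.
- ctrl.close_job(): hands the job in, once; it reports no verdict.
The state is a dict: "t": time; "qpos": joint angles; "qvel": joint speeds; "joint_torque": joint torques, N m; "ee_pos": TCP position; "orientation": TCP orientation; "ft_force": force on the tool from outside, world axes, zero at the start; "moment": the same for the moment, N m; "width": finger opening in mm.
Only numpy, scipy, OpenCV 4.12 (cv2) and the standard library are available. Lean on these libraries where they do the work, as an engineer would, in place of code of your own. Each camera call takes 0.05 s, during which the arm holds its last target.

## Working session

There is one attempt and no reset: what is moved stays moved. The work goes in short steps, Python scripts to look and compute and a tool call to move; the robot and the scene stay as the last step left them, time stands still between calls to the robot, and variables do not carry over. Pictures are saved under pics/ and viewed, and the job is handed in when it is done.

Besides the shell and the picture viewer there is one more tool, called as a command line: name --argument value ..., lists and objects as JSON in quotes. carry_out: Moves the arm, as the interface text tells. Its arguments: {"type":"object","properties":{"delta_pos":{"type":"array","items":{"type":"array","items":{"type":"number"}}},"rotation":{"type":"array","items":{"type":"array","items":{"type":"number"}}},"hand":{"type":"number"}},"required":["delta_pos","rotation"]}

```bash
mkdir -p pics; python3 - <<'E'
from workcell import ctrl
import cv2,numpy as np
o=ctrl.get_obs()
for k,v in o.items(): print(k,v)
for n in("side","top"):
    print(n,ctrl.camera_info(n))
    cv2.imwrite(f"pics/{n}0.png",ctrl.get_image(n)[:,:,::-1])
E
```

```text
t 0.0
qpos [ 1.14996178e+00  4.23840960e-01  1.63066750e+00 -3.95375700e-06
  1.08860290e+00 -1.90018420e-02]
qvel [-0.00140299  0.00052458 -0.00012477  0.00054223  0.00132094 -0.00119491]
joint_torque [-1.13570510e-03 -5.44612813e+01 -2.73675907e+01  6.42667478e-02
  2.25414330e-02 -1.03384316e-04]
ee_pos [244.195979   574.72596655 221.91046398]
orientation [-1.37375539 -0.9073699   0.90947795]
ft_force [0.0143201  0.76150555 0.0692077 ]
moment [0.05101096 0.01334155 0.01597219]
width 87.68105799529214
side {'fov_y': 48.29334662670827, 'cx': 279.74156440079895, 'cy': 204.45721449086628, 'R': array([[ 0.97927805, -0.20228774, -0.00970386],
       [-0.12417517, -0.56190208, -0.81783041],
       [ 0.15998445,  0.80208835, -0.57537749]]), 't': array([-569.4360008 ,  119.03109329, 1041.72285083])}
top {'fov_y': 56.28270772111141, 'cx': 279.4631790400678, 'cy': 206.4073443259933, 'R': array([[-0.02423317, -0.99949728, -0.02044353],
       [-0.99342929,  0.02636398, -0.11136955],
       [ 0.11185254,  0.01761037, -0.99356876]]), 't': array([  25.18691392,  577.11295448, 1167.92282057])}
```

```bash
ls pics
```

```text
side0.png
top0.png
```

View pics/side0.png

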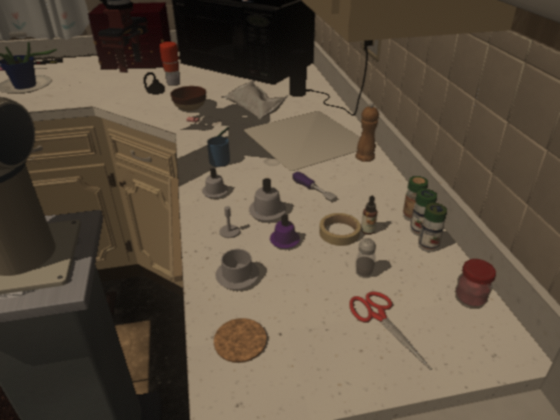

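View pics/top0.png

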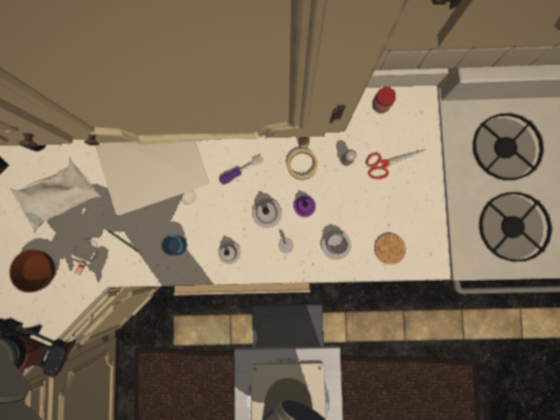

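```bash
cat > h.py <<'E'
import numpy as np,cv2
from workcell import ctrl
def cam(n):
    c=ctrl.camera_info(n); f=210/np.tan(np.radians(c['fov_y']/2)); return f,c['cx'],c['cy'],np.array(c['R']),np.array(c['t'])
def proj(n,X):
    f,cx,cy,R,t=cam(n); p=np.atleast_2d(X)@R.T+t; return np.c_[cx+f*p[:,0]/p[:,2],cy+f*p[:,1]/p[:,2]]
def onz(n,u,v,z):
    f,cx,cy,R,t=cam(n); d=R.T@np.array([(u-cx)/f,(v-cy)/f,1]); C=-R.T@t; return C+d*(z-C[2])/d[2]
def snap(n,name,box=None,s=1):
    im=ctrl.get_image(n)[:,:,::-1]
    if box: im=im[box[1]:box[3],box[0]:box[2]]
    im=cv2.resize(im,None,fx=s,fy=s,interpolation=cv2.INTER_CUBIC); cv2.imwrite(f"pics/{name}.png",im)
E
python3 - <<'E'
import cv2,numpy as np
from h import *
a=cv2.imread('pics/top0.png');b=cv2.imread('pics/side0.png')
def g(x): return np.clip(255*(x/255.)**0.6,0,255).astype('uint8')
cv2.imwrite('pics/t1.png',g(cv2.resize(a[180:280,150:420],None,fx=2.96,fy=2.96,interpolation=cv2.INTER_CUBIC)))
cv2.imwrite('pics/s1.png',g(cv2.resize(b[120:370,180:400],None,fx=2.4,fy=2.4,interpolation=cv2.INTER_CUBIC)))
for n,u,v,z in [('cup',174,245,70),('lid',228,252,73),('filter',336,241,52),('coaster',390,248,8),('press',285,242,36)]:
    X=onz('top',u,v,z); print(n,X.round(1),proj('side',X).round(1))
E
```

```text
cup [467.2 323.2  70. ] [[217.3 142.1]]
lid [442.9 163.5  73. ] [[213.7 170.3]]
filter [ 467.6 -155.2   52. ] [[240.5 255.9]]
coaster [ 443.  -324.8    8. ] [[241.1 337.1]]
press [468.7  -3.6  36. ] [[232.6 218.8]]
```

View pics/t1.png

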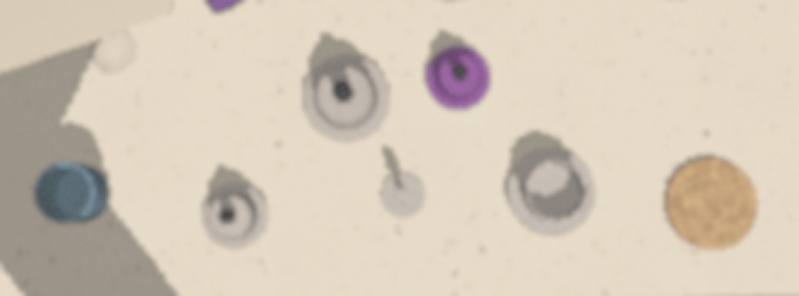

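View pics/s1.png

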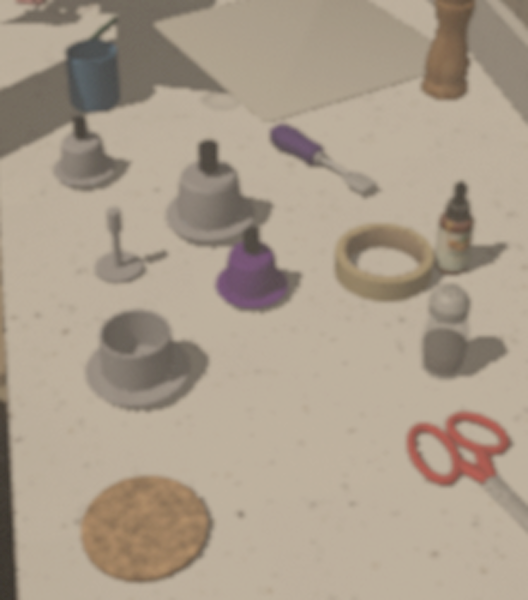

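```bash
cat > m.py <<'E'
from h import *
L=[('coaster','top',390.2,248.2,8),('coaster','side',240.4,339.6,8),
('lid','top',226.7,252.3,73),('lid','top',229.4,252,9.5),('lid','side',212.9,169.2,73),('lid','side',216.7,190,9.5),
('filter','top',335.5,244.2,10),('filter','side',237.1,258.8,52),('filter','side',238.8,273.3,11),
('press','top',285.8,245.9,5),('press','side',230,230.8,5),('press','side',227.5,207.1,72),
('cup','top',174,245.2,40),('cup','side',218.8,140,70)]
for n,c,u,v,z in L: print(n,c,z,onz(c,u,v,z).round(1)[:2])
for c in('top','side'):
    f,cx,cy,R,t=cam(c); print(c,(-R.T@t).round(0),f)
E
python3 m.py
python3 - <<'E'
import cv2,numpy as np
a=cv2.imread('pics/top0.png');b=cv2.imread('pics/side0.png')
for im,box in((a,(360,225,420,275)),(b,(205,310,280,370))):
    x0,y0,x1,y1=box; h=cv2.cvtColor(im[y0:y1,x0:x1],cv2.COLOR_BGR2HSV)
    m=(h[...,1]>85).astype('uint8'); n,l,s,c=cv2.connectedComponentsWithStats(m); i=1+s[1:,4].argmax()
    cn=cv2.findContours((l==i).astype('uint8'),0,1)[0]; cn=max(cn,key=len); print(s[i],c[i]+[x0,y0],cv2.fitEllipse(cn))
E
```

```text
coaster top 8 [ 442.4 -325.4]
coaster side 8 [ 441.1 -330.1]
lid top 73 [442.1 167.3]
lid top 9.5 [442.8 168.8]
lid side 73 [441.5 169.6]
lid side 9.5 [445.5 167.8]
filter top 10 [ 458.7 -158.4]
filter side 52 [ 459.7 -162.6]
filter side 11 [ 460.7 -162.1]
press top 5 [457.3  -5.6]
press side 5 [460.   -7.8]
press side 72 [459.3  -5.2]
cup top 40 [467.3 331.9]
cup side 70 [472.6 335.1]
top [ 443.  -11. 1225.] 392.61277139122296
side [ 406. -884.  691.] 468.43675794762015
[ 15   8  31  32 767] [389.84485007 248.3559322 ] ((29.857521057128906, 23.357038497924805), (29.627317428588867, 31.142187118530273), 139.07379150390625)
[   8    8   55   45 1919] [239.70036477 339.86034393] ((34.69581604003906, 29.86898422241211), (43.840843200683594, 53.74810028076172), 79.47142791748047)
```

```bash
cat >> h.py <<'E'
from scipy.spatial.transform import Rotation as Ro
def goal(p,sgn=None):
    """print tool shift (cm) and turn for TCP world p (mm), jaw x along sgn*world y, tool y down"""
    o=ctrl.get_obs(); R=Ro.from_rotvec(o['orientation']).as_matrix()
    print('t',round(o['t'],2),'ee',o['ee_pos'].round(1) if hasattr(o['ee_pos'],'round') else o['ee_pos'],'F',np.round(o['ft_force'],1),'w',round(o['width'],1))
    if sgn is None: sgn=1 if R[1,0]>0 else -1
    x=np.array([0,sgn,0.]);y=np.array([0,0,-1.]);G=np.c_[x,y,np.cross(x,y)]
    d=R.T@(np.array(p)-np.array(o['ee_pos']))/10
    print('shift cm',d.round(2),'turn',Ro.from_matrix(R.T@G).as_rotvec().round(3),'sgn',sgn)
E
python3 - <<'E'
from h import *
o=ctrl.get_obs();print(Ro.from_rotvec(o['orientation']).as_matrix().round(3))
for s in(1,-1): goal([470,333,150],s)
E
```

```text
[[ 0.391 -0.001 -0.92 ]
 [ 0.92  -0.001  0.391]
 [-0.001 -1.     0.   ]]
t 0.1 ee [244.2 574.8 222. ] F [0.9 1.  0.4] w 87.5
shift cm [-13.41   7.22 -30.24] turn [-0.    -0.402 -0.001] sgn 1
t 0.1 ee [244.2 574.8 222. ] F [0.9 1.  0.4] w 87.5
shift cm [-13.41   7.22 -30.24] turn [ 2.00e-03  2.74e+00 -0.00e+00] sgn -1
```

carry_out --delta_pos '[[-3.4,0,-7.5],[-6.7,0,-15],[-10,3,-22.5],[-13.4,7.2,-30.2],[-13.4,7.2,-30.2],[-13.4,7.2,-30.2],[-13.4,7.2,-30.2],[-13.4,7.2,-30.2],[-13.4,7.2,-30.2],[-13.4,7.2,-30.2],[-13.4,7.2,-30.2]]' --rotation '[[0,-0.1,0],[0,-0.2,0],[0,-0.3,0],[0,-0.402,0],[0,-0.402,0],[0,-0.402,0],[0,-0.402,0],[0,-0.402,0],[0,-0.402,0],[0,-0.402,0],[0,-0.402,0]]' --hand 0

```text
t: 1.02
ee_pos: [469.8, 333.7, 150.5]
orientation: [-1.209, -1.208, 1.209]
ft_force: [1.0, 1.4, -0.2]
width: 87.8
```

```bash
python3 - <<'E'
from h import *
goal([470,333,30]); o=ctrl.get_obs(); print(o['qpos'])
snap('top','t2',(120,180,260,300),5);snap('side','s2',(160,60,300,200),4)
p=np.array(o['ee_pos']);print(proj('top',p),proj('side',p))
E
```

```text
t 1.02 ee [469.8 333.7 150.5] F [ 1.   1.4 -0.2] w 87.8
shift cm [-0.07 12.05 -0.03] turn [-0.001 -0.001 -0.   ] sgn 1
[ 5.96758506e-01  4.45765668e-01  1.79056954e+00  4.77620479e-04
  9.06074804e-01 -9.73010703e-01]
[[161.77887126 243.76954439]] [[215.36849733 114.2880955 ]]
```

View pics/t2.png

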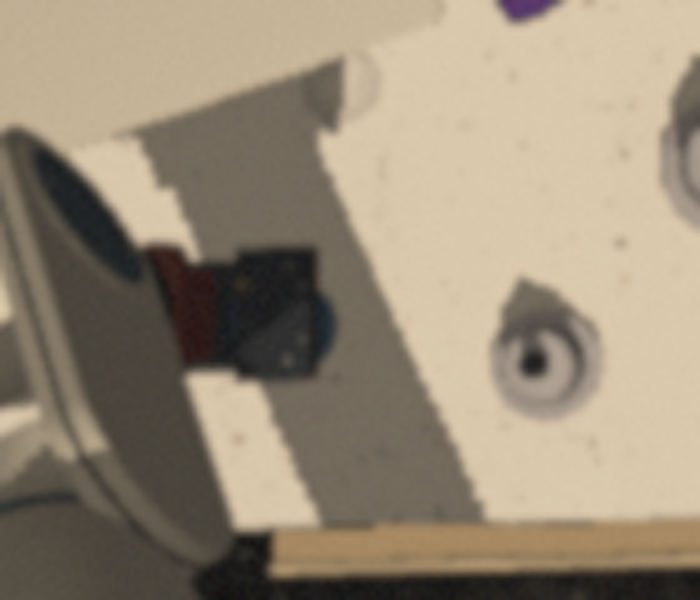

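View pics/s2.png

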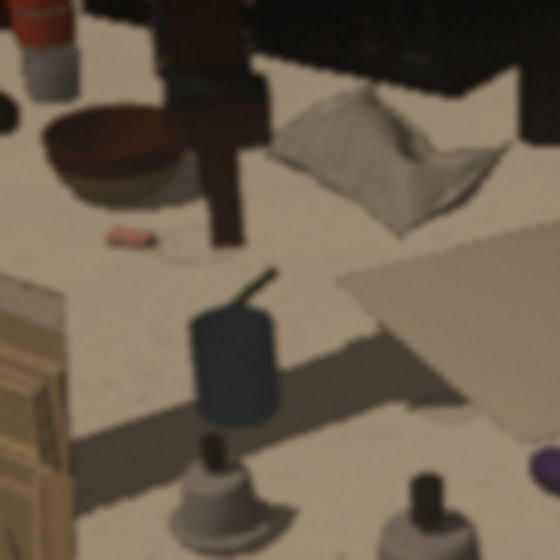

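```bash
python3 - <<'E'
from h import *
for dy in(-44,-51,-57): print(dy,proj('side',[469.8,333.7+dy,150.5]).round(1))
print(proj('side',[[470,332,70],[470,332,0],[470,335,70]]).round(1),onz('top',141,251,0),onz('side',229,127,0))
# segment cup in initial top/side
a=cv2.imread('pics/side0.png');h=cv2.cvtColor(a,cv2.COLOR_BGR2HSV)
for x,y in((219,150),(219,160),(200,150),(219,140)):print(h[y,x])
m=((h[...,0]>95)&(h[...,0]<125)&(h[...,1]>90)).astype('uint8');m[:120]=0;m[175:]=0;m[:,:195]=0;m[:,245:]=0
n,l,s,c=cv2.connectedComponentsWithStats(m);print(s[1:],c[1:])
b=cv2.imread('pics/top0.png');h=cv2.cvtColor(b,cv2.COLOR_BGR2HSV)
m=((h[...,0]>95)&(h[...,0]<125)&(h[...,1]>90)).astype('uint8');m[:225]=0;m[265:]=0;m[:,:150]=0;m[:,200:]=0
n,l,s,c=cv2.connectedComponentsWithStats(m);print(s[1:],c[1:])
def hull(c,x,y,r=31,z=(0,70)):
    t=np.linspace(0,6.28,60);P=np.vstack([np.c_[x+r*np.cos(t),y+r*np.sin(t),t*0+k] for k in z]);q=proj(c,P);return q.min(0).round(1),q.max(0).round(1)
for p in((470,332),(470,336)): print(p,hull('side',*p),hull('top',*p))
E
```

```text
-44 [[216.9 120.9]]
-51 [[217.1 122. ]]
-57 [[217.3 123. ]]
[[218.  140.6]
 [220.  161.8]
 [217.9 140.1]] [452.57513278 446.96567164   0.        ] [522.93866085 559.5027035    0.        ]
[90 30 43]
[100  33  47]
[17 71 68]
[90 13 38]
[] []
[[171 238   4   6   9]
 [175 238   4   2   5]
 [176 239   7   9  16]
 [168 241   2   4   5]
 [182 243   1   1   1]
 [175 244   1   1   1]
 [177 245   3   2   3]
 [164 247   1   2   2]
 [168 246   3   3   5]
 [173 247   1   1   1]
 [175 247   3   3   5]
 [184 246   1   1   1]
 [171 249   3   3   5]
 [178 249   4   3   7]
 [184 248   1   1   1]
 [167 251   1   2   2]
 [169 250   1   1   1]
 [174 252   1   1   1]
 [176 252   1   1   1]] [[172.44444444 240.44444444]
 [176.6        238.4       ]
 [179.375      243.        ]
 [168.8        242.8       ]
 [182.         243.        ]
 [175.         244.        ]
 [178.         245.66666667]
 [164.         247.5       ]
 [169.2        246.8       ]
 [173.         247.        ]
 [175.6        248.        ]
 [184.         246.        ]
 [172.2        249.8       ]
 [179.42857143 249.85714286]
 [184.         248.        ]
 [167.         251.5       ]
 [169.         250.        ]
 [174.         252.        ]
 [176.         252.        ]]
(470, 332) (array([207.1, 135.7]), array([230.6, 167.2])) (array([160.6, 233.6]), array([187.5, 254.7]))
(470, 336) (array([207. , 135.1]), array([230.4, 166.5])) (array([159.2, 233.6]), array([186.2, 254.8]))
```

carry_out --delta_pos '[[0.1,3,0.1],[0.1,6,0.1],[0.1,9,0.1],[0.1,11,0.1],[0.1,12.4,0.1],[0.1,12.4,0.1],[0.1,12.4,0.1],[0.1,12.4,0.1]]' --rotation '[[0,0,0],[0,0,0],[0,0,0],[0,0,0],[0,0,0],[0,0,0],[0,0,0],[0,0,0]]'

```text
t: 1.78
ee_pos: [469.1, 336.1, 27.9]
orientation: [-1.209, -1.212, 1.209]
ft_force: [0.4, 0.5, 0.3]
width: 87.9
```

carry_out --delta_pos '[[0,0,0],[0,0,0],[0,0,0],[0,0,0],[0,0,0],[0,0,0],[0,0,0],[0,0,0],[0,0,0],[0,0,0]]' --rotation '[[0,0,0],[0,0,0],[0,0,0],[0,0,0],[0,0,0],[0,0,0],[0,0,0],[0,0,0],[0,0,0],[0,0,0]]' --hand 255

```text
t: 2.62
ee_pos: [469.1, 334.6, 27.3]
orientation: [-1.209, -1.209, 1.209]
ft_force: [-0.7, -1.1, 6.5]
width: 61.6
```

carry_out --delta_pos '[[0,-3,0],[0,-6,0],[0,-9,0],[-2,-12,0],[-5,-13,0],[-8.5,-13,0.3],[-12,-13,0.5],[-15.5,-13,0.7],[-19,-13,0.9],[-22.5,-13,1.1],[-26,-13,1.3],[-29.5,-13,1.5]]' --rotation '[[0,0,0],[0,0,0],[0,0,0],[0,0,0],[0,0,0],[0,0,0],[0,0,0],[0,0,0],[0,0,0],[0,0,0],[0,0,0],[0,0,0]]'

```text
t: 3.62
ee_pos: [453.3, 38.2, 156.5]
orientation: [-1.209, -1.209, 1.209]
ft_force: [0.3, -0.5, -2.2]
width: 62.3
```

carry_out --delta_pos '[[-3.5,0,0.2],[-7,0,0.4],[-10.5,0,0.6],[-14,0,0.8],[-17.5,0,1],[-21,0,1.1],[-24.5,0,1.2],[-28,0,1.2],[-31.5,0,1.2],[-34.5,0,1.2],[-36.7,0,1.2],[-36.7,0,1.2]]' --rotation '[[0,0,0],[0,0,0],[0,0,0],[0,0,0],[0,0,0],[0,0,0],[0,0,0],[0,0,0],[0,0,0],[0,0,0],[0,0,0],[0,0,0]]'

```text
t: 4.62
ee_pos: [442.2, -331.3, 156.6]
orientation: [-1.213, -1.207, 1.208]
ft_force: [0.3, -0.7, -2.7]
width: 61.9
```

```bash
python3 - <<'E'
from h import *
goal([442,-328,70]); o=ctrl.get_obs(); print(o['qpos'])
snap('side','s3',(180,180,340,380),3)
E
```

```text
t 4.62 ee [ 442.2 -331.3  156.6] F [ 0.3 -0.7 -2.7] w 61.9
shift cm [0.34 8.66 0.03] turn [ 0.001 -0.003 -0.002] sgn 1
[-6.64109090e-01  4.04926470e-01  1.84154679e+00 -8.57825785e-04
  8.92939505e-01 -2.23139190e+00]
```

View pics/s3.png

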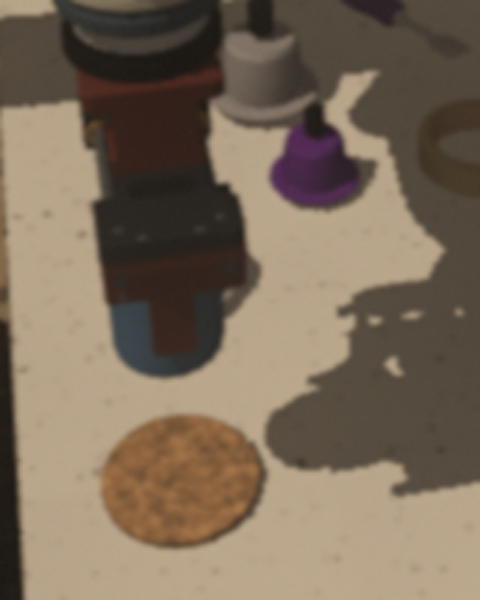

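carry_out --delta_pos '[[0.1,3,0],[0.3,6,0],[0.3,8,0],[0.3,9.3,0],[0.3,10.1,0],[0.3,10.1,0],[0.3,10.1,0],[0.3,10.1,0]]' --rotation '[[0,0,0],[0,0,0],[0,0,0],[0,0,0],[0,0,0],[0,0,0],[0,0,0],[0,0,0]]'

```text
t: 5.33
ee_pos: [442.7, -324.3, 56.6]
orientation: [-1.21, -1.21, 1.21]
ft_force: [0.0, 0.0, -2.5]
width: 62.1
```

```bash
python3 - <<'E'
from h import *
goal([442,-328,36])
snap('side','s4',(180,260,300,380),5);snap('top','t4',(340,200,440,300),6)
o=ctrl.get_obs();e=np.array(o['ee_pos']);b=e-[0,0,27.3]
t=np.linspace(0,6.28,90)
for n in('side','top'):
    q=proj(n,np.c_[b[0]+31*np.cos(t),b[1]+31*np.sin(t),b[2]+0*t]);print(n,'cupbase',q.min(0).round(1),q.max(0).round(1))
    for C in((442,-326),(442,-330)):
        q=proj(n,np.c_[C[0]+48*np.cos(t),C[1]+48*np.sin(t),8+0*t]);print(n,C,q.min(0).round(1),q.max(0).round(1))
E
```

```text
t 5.33 ee [ 442.7 -324.3   56.6] F [ 0.   0.  -2.5] w 62.1
shift cm [-0.37  2.06  0.07] turn [ 0.001  0.001 -0.001] sgn 1
side cupbase [222.8 315.8] [257.6 343.4]
side (442, -326) [213.9 317.2] [267.1 360.2]
side (442, -330) [214.1 318.8] [267.6 362.2]
top cupbase [381.4 237.7] [402.1 258.4]
top (442, -326) [374.7 232.7] [406.2 264.1]
top (442, -330) [376.  232.6] [407.5 264.1]
```

View pics/s4.png

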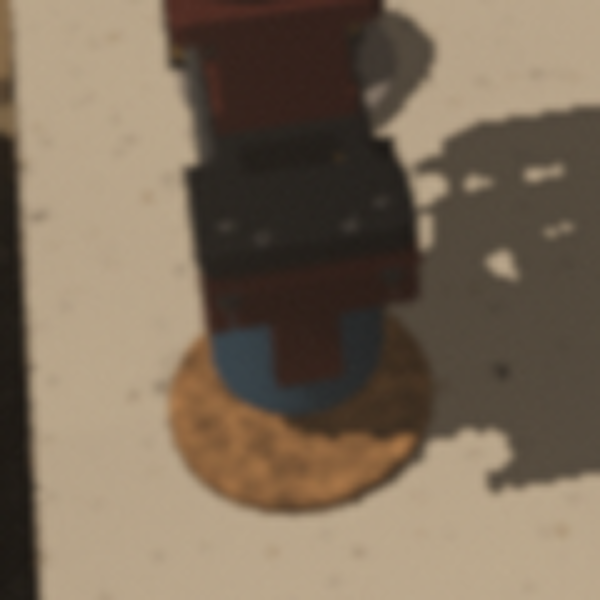

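View pics/t4.png

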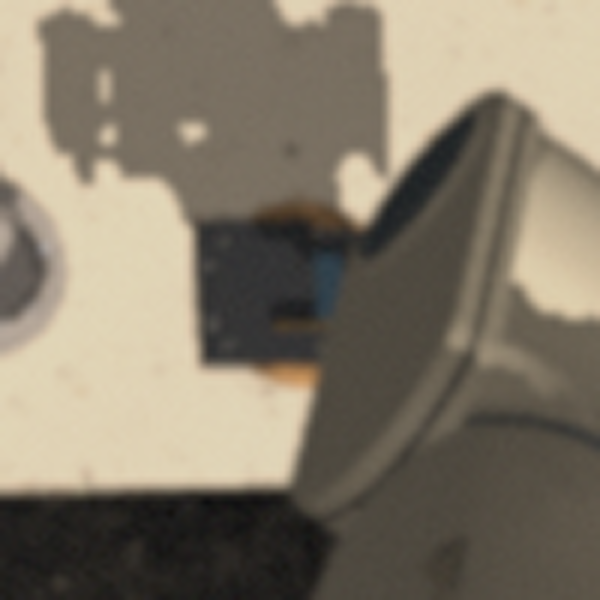

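carry_out --delta_pos '[[-0.4,0.7,0.1],[-0.4,1.4,0.1],[-0.4,1.8,0.1],[-0.4,2.1,0.1],[-0.4,2.1,0.1],[-0.4,2.1,0.1],[-0.4,2.1,0.1]]' --rotation '[[0,0,0],[0,0,0],[0,0,0],[0,0,0],[0,0,0],[0,0,0],[0,0,0]]'

```text
t: 6.02
ee_pos: [440.9, -328.1, 34.9]
orientation: [-1.208, -1.209, 1.209]
ft_force: [-1.6, 0.7, 4.7]
width: 62.0
```

carry_out --delta_pos '[[0,0,0],[0,0,0],[0,0,0],[0,0,0],[0,0,0],[0,0,0],[0,0,0]]' --rotation '[[0,0,0],[0,0,0],[0,0,0],[0,0,0],[0,0,0],[0,0,0],[0,0,0]]' --hand 0

```text
t: 6.6
ee_pos: [441.1, -328.2, 34.6]
orientation: [-1.209, -1.209, 1.209]
ft_force: [-0.1, -0.1, -0.2]
width: 87.9
```

carry_out --delta_pos '[[0,-3,0],[0,-6,0],[0,-9,0],[0,-12,0],[3,-12,-0.3],[6.5,-12,-0.6],[10,-12,-1.2],[13,-12,-1.6],[15,-12,-1.8],[16.6,-12,-1.8],[16.6,-12,-1.8],[16.6,-12,-1.8]]' --rotation '[[0,0,0],[0,0,0],[0,0,0],[0,0,0],[0,0,0],[0,0,0],[0,0,0],[0,0,0],[0,0,0],[0,0,0],[0,0,0],[0,0,0]]'

```text
t: 7.6
ee_pos: [459.1, -161.7, 154.8]
orientation: [-1.208, -1.211, 1.211]
ft_force: [0.3, -0.3, -0.1]
width: 88.1
```

```bash
python3 - <<'E'
from h import *
goal([460,-161,16])
snap('side','s5',(180,180,320,380),3);snap('top','t5',(290,190,430,290),5)
E
```

```text
t 7.6 ee [ 459.1 -161.7  154.8] F [ 0.3 -0.3 -0.1] w 88.1
shift cm [ 0.08 13.88 -0.09] turn [ 0.     0.002 -0.   ] sgn 1
```

View pics/s5.png

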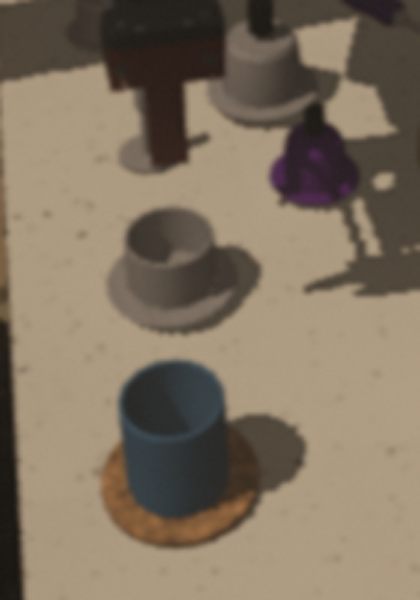

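View pics/t5.png

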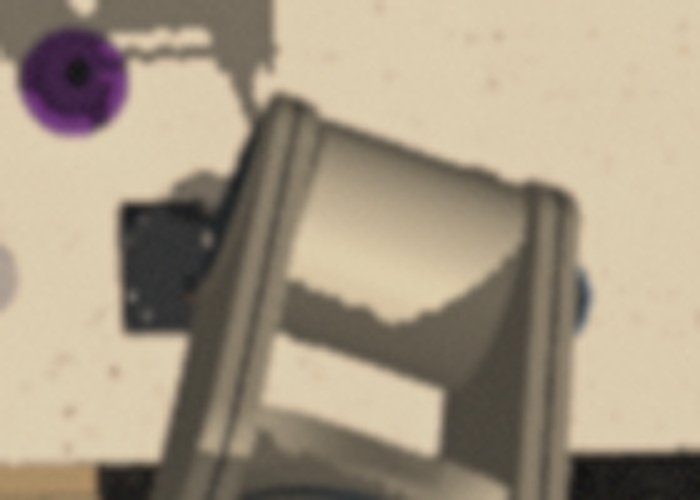

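```bash
cat >> h.py <<'E'
def ext(c,x,y,circs):
    t=np.linspace(0,6.28,120);P=np.vstack([np.c_[x+r*np.cos(t),y+r*np.sin(t),t*0+z] for r,z in circs]);q=proj(c,P);return np.r_[q.min(0),q.max(0)].round(1)
E
python3 - <<'E'
from h import *
print('cup',ext('side',441,-328,[(31,8),(31,78)]))
for y in(-158,-162):print('fil',y,'flange',ext('side',460,y,[(46,8),(46,12)]),'rim',ext('side',460,y,[(31,52)]))
E
```

```text
cup [219.7 298.7 257.4 353. ]
fil -158 flange [216.1 257.  260.2 288.9] rim [221.8 247.5 252.1 267.7]
fil -162 flange [216.3 258.2 260.5 290.3] rim [222.  248.7 252.4 269. ]
```

carry_out --delta_pos '[[0,3,0],[0,6,0],[0,9,0],[0,11.5,0],[0,13,0],[0,13.7,0],[0,13.7,0],[0,13.7,0],[0,13.7,0]]' --rotation '[[0,0,0],[0,0,0],[0,0,0],[0,0,0],[0,0,0],[0,0,0],[0,0,0],[0,0,0],[0,0,0]]'

```text
t: 8.45
ee_pos: [459.8, -162.9, 18.6]
orientation: [-1.211, -1.21, 1.209]
ft_force: [0.3, -0.4, 0.8]
width: 87.9
```

carry_out --delta_pos '[[0,0,0],[0,0,0],[0,0,0],[0,0,0],[0,0,0],[0,0,0],[0,0,0],[0,0,0],[0,0,0],[0,0,0]]' --rotation '[[0,0,0],[0,0,0],[0,0,0],[0,0,0],[0,0,0],[0,0,0],[0,0,0],[0,0,0],[0,0,0],[0,0,0]]' --hand 255

```text
t: 9.28
ee_pos: [459.3, -162.2, 18.2]
orientation: [-1.21, -1.21, 1.209]
ft_force: [-1.3, 1.5, 6.2]
width: 62.6
```

carry_out --delta_pos '[[0,-3,0],[0,-6,0],[0,-9,0],[0,-12,0],[-2,-13,0.2],[-5,-13,0.7],[-8.5,-13,1.1],[-12,-13,1.5],[-14.5,-13,1.9],[-16,-13,1.9],[-16.6,-13,1.9],[-16.6,-13,1.9]]' --rotation '[[0,0,0],[0,0,0],[0,0,0],[0,0,0],[0,0,0],[0,0,0],[0,0,0],[0,0,0],[0,0,0],[0,0,0],[0,0,0],[0,0,0]]'

```text
t: 10.28
ee_pos: [440.0, -328.8, 147.4]
orientation: [-1.209, -1.208, 1.208]
ft_force: [0.2, 0.0, -2.2]
width: 62.2
```

carry_out --delta_pos '[[0,1,0],[0,2,0],[0,2.5,0],[0,2.5,0],[0,2.5,0],[0,2.5,0]]' --rotation '[[0,0,0],[0,0,0],[0,0,0],[0,0,0],[0,0,0],[0,0,0]]'

```text
t: 10.78
ee_pos: [440.3, -327.8, 122.6]
orientation: [-1.209, -1.21, 1.21]
ft_force: [-0.1, 0.5, -0.9]
width: 62.3
```

```bash
python3 - <<'E'
from h import *
goal([440,-328,100])
o=ctrl.get_obs();e=np.array(o['ee_pos']);zb=e[2]-18
snap('side','s6',(190,210,310,370),4)
print('flange',ext('side',e[0],e[1],[(46,zb+8),(46,zb+12)]),'cup',ext('side',440,-328,[(31,78)]),'cupbase',ext('side',440,-328,[(31,8)]),'foot',ext('side',e[0],e[1],[(17,zb)]))
E
```

```text
t 10.78 ee [ 440.3 -327.8  122.6] F [-0.1  0.5 -0.9] w 62.3
shift cm [-0.02  2.26  0.03] turn [-0.     0.001  0.   ] sgn 1
flange [208.2 276.9 263.6 319.2] cup [219.1 298.8 255.3 326.4] cupbase [222.4 325.3 256.8 353.1] foot [226.3 293.8 246.5 308.9]
```

View pics/s6.png

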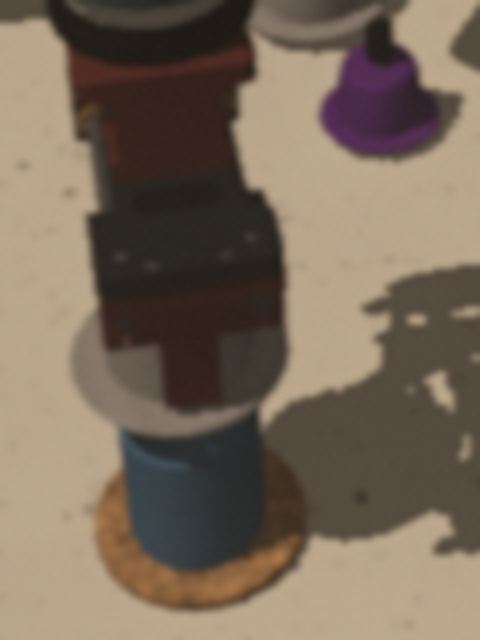

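carry_out --delta_pos '[[0,0.8,-0.1],[0,1.6,-0.1],[0,2.2,-0.1],[0,2.6,-0.1],[0,3,-0.1],[0,3.3,-0.1],[0,3.4,-0.1],[0,3.4,-0.1],[0,3.4,-0.1]]' --rotation '[[0,0,0],[0,0,0],[0,0,0],[0,0,0],[0,0,0],[0,0,0],[0,0,0],[0,0,0],[0,0,0]]'

```text
t: 11.58
ee_pos: [441.2, -328.3, 88.8]
orientation: [-1.209, -1.209, 1.209]
ft_force: [0.9, 1.0, -1.1]
width: 62.2
```

carry_out --delta_pos '[[0,0.05,0],[0,0.1,0],[0,0.1,0],[0,0.1,0]]' --rotation '[[0,0,0],[0,0,0],[0,0,0],[0,0,0]]'

```text
t: 11.92
ee_pos: [441.3, -328.4, 88.2]
orientation: [-1.21, -1.21, 1.209]
ft_force: [0.5, 0.0, 3.9]
width: 62.4
```

carry_out --delta_pos '[[0,0,0],[0,0,0],[0,0,0],[0,0,0],[0,0,0],[0,0,0],[0,0,0]]' --rotation '[[0,0,0],[0,0,0],[0,0,0],[0,0,0],[0,0,0],[0,0,0],[0,0,0]]' --hand 0

```text
t: 12.5
ee_pos: [441.1, -328.2, 87.6]
orientation: [-1.209, -1.209, 1.209]
ft_force: [0.3, -0.2, 0.2]
width: 87.8
```

carry_out --delta_pos '[[0,-3,0],[0,-6,0],[0,-8,0],[3,-9,-0.3],[6.5,-9,-0.6],[10,-9,-0.9],[13.5,-9,-1.1],[17,-9,-1.3],[20.5,-9,-1.5],[24,-9,-1.7],[24,-9,-1.7]]' --rotation '[[0,0,0],[0,0,0],[0,0,0],[0,0,0],[0,0,0],[0,0,0],[0,0,0],[0,0,0],[0,0,0],[0,0,0],[0,0,0]]'

```text
t: 13.42
ee_pos: [457.6, -83.7, 177.7]
orientation: [-1.206, -1.212, 1.211]
ft_force: [-0.5, 0.3, -1.2]
width: 87.6
```

```bash
python3 - <<'E'
from h import *
goal([459,-6,44])
snap('side','s7',(190,180,310,370),4);snap('top','t7',(260,190,420,290),5)
print('flange',ext('side',440,-328,[(46,78),(46,82)]),'rim',ext('side',440,-328,[(31,122)]),'top',ext('top',440,-328,[(46,82)]),ext('top',440,-328,[(28.5,122)]))
print(ext('side',459,-6,[(24,0),(24,5)]),ext('side',459,-6,[(7,72)]))
E
```

```text
t 13.42 ee [457.6 -83.7 177.7] F [-0.5  0.3 -1.2] w 87.6
shift cm [ 7.75 13.38 -0.18] turn [-0.001  0.004  0.001] sgn 1
flange [210.  291.  264.  333.6] rim [216.9 280.8 254.3 308.1] top [381.8 232.9 413.9 265. ] [391.5 238.5 412.2 259.2]
[219.3 224.2 239.8 238.5] [224.3 205.5 230.5 209.1]
```

View pics/s7.png

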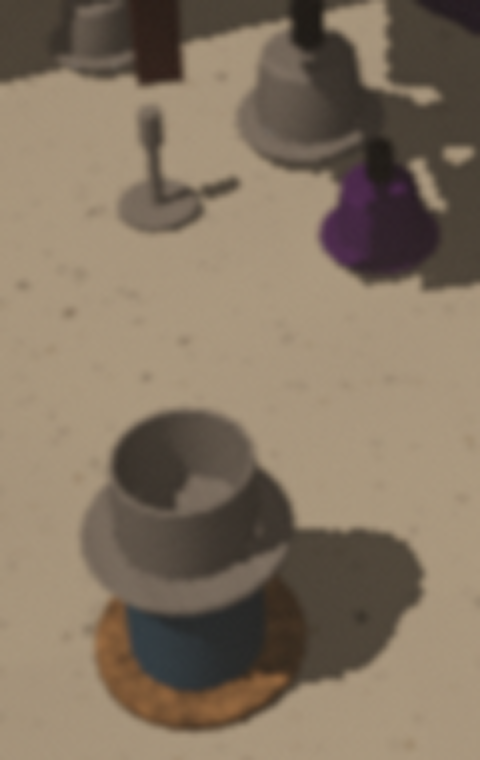

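View pics/t7.png

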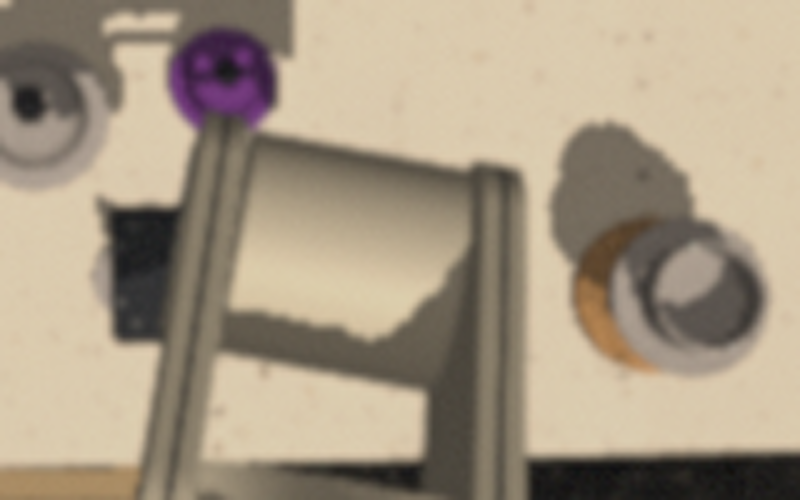

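```bash
python3 - <<'E'
from h import *
goal([459.5,-5.5,120])
E
```

```text
t 13.52 ee [458.1 -87.1 177.8] F [-0.1 -0.8  1.2] w 87.9
shift cm [ 8.16  5.78 -0.16] turn [ 0.     0.003 -0.   ] sgn 1
```

carry_out --delta_pos '[[3,0,-0.1],[6,1,-0.1],[7.5,3,-0.1],[8.2,5,-0.1],[8.2,5.8,-0.1],[8.2,5.8,-0.1],[8.2,5.8,-0.1],[8.2,5.8,-0.1]]' --rotation '[[0,0,0],[0,0,0],[0,0,0],[0,0,0],[0,0,0],[0,0,0],[0,0,0],[0,0,0]]'

```text
t: 14.18
ee_pos: [459.8, -7.3, 120.4]
orientation: [-1.211, -1.209, 1.208]
ft_force: [0.4, 1.0, 0.1]
width: 88.2
```

```bash
python3 - <<'E'
from h import *
goal([459.5,-5.5,44.5])
snap('side','s8',(190,160,270,250),6)
e=ctrl.get_obs()['ee_pos'];print(proj('side',np.array([e[0],e[1]-51,e[2]])))
E
```

```text
t 14.18 ee [459.8  -7.3 120.4] F [0.4 1.  0.1] w 88.2
shift cm [0.18 7.59 0.03] turn [ 0.001 -0.001 -0.   ] sgn 1
[[228.87229882 202.59373621]]
```

View pics/s8.png

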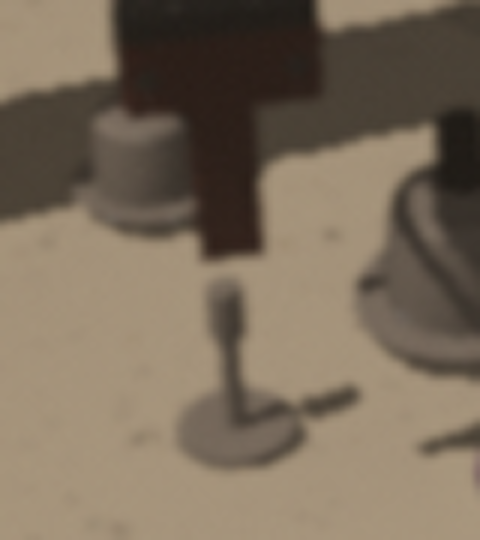

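carry_out --delta_pos '[[0.1,2.5,0],[0.1,5,0],[0.1,6.6,0],[0.1,7.6,0],[0.1,7.6,0],[0.1,7.6,0],[0.1,7.6,0]]' --rotation '[[0,0,0],[0,0,0],[0,0,0],[0,0,0],[0,0,0],[0,0,0],[0,0,0]]'

```text
t: 14.82
ee_pos: [459.9, -5.4, 44.6]
orientation: [-1.211, -1.21, 1.208]
ft_force: [-1.0, 0.6, 0.3]
width: 87.6
```

carry_out --delta_pos '[[0,0,0],[0,0,0],[0,0,0],[0,0,0],[0,0,0],[0,0,0],[0,0,0],[0,0,0],[0,0,0],[0,0,0],[0,0,0],[0,0,0]]' --rotation '[[0,0,0],[0,0,0],[0,0,0],[0,0,0],[0,0,0],[0,0,0],[0,0,0],[0,0,0],[0,0,0],[0,0,0],[0,0,0],[0,0,0]]' --hand 200

```text
t: 15.82
ee_pos: [459.0, -5.2, 43.6]
orientation: [-1.209, -1.209, 1.209]
ft_force: [-0.5, 0.0, 0.5]
width: 19.3
```

carry_out --delta_pos '[[0,0,0],[0,0,0],[0,0,0],[0,0,0],[0,0,0],[0,0,0]]' --rotation '[[0,0,0],[0,0,0],[0,0,0],[0,0,0],[0,0,0],[0,0,0]]' --hand 255

```text
t: 16.32
ee_pos: [459.0, -5.2, 43.7]
orientation: [-1.209, -1.209, 1.209]
ft_force: [-0.2, 0.4, -1.1]
width: 13.0
```

```bash
python3 - <<'E'
from h import *
goal([459.5,-5.5,44.5])
snap('side','s9',(190,160,270,250),6)
E
```

```text
t 16.32 ee [459.   -5.2  43.7] F [-0.2  0.4 -1.1] w 13.0
shift cm [-0.03 -0.08 -0.05] turn [-0.  0. -0.] sgn 1
```

View pics/s9.png

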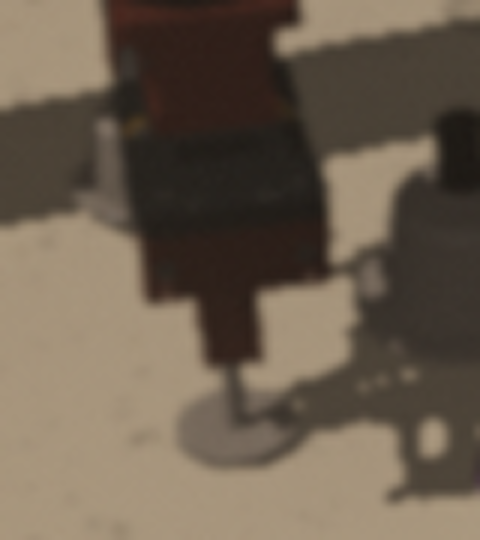

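carry_out --delta_pos '[[0,-3,0],[0,-6.5,0],[0,-10,0],[-2,-13,0.2],[-5,-16,0.4],[-8.5,-16,0.6],[-12,-16,0.8],[-15.5,-16,1],[-19,-16,1.2],[-22.5,-16,1.4],[-26,-16,1.6],[-29,-16,1.8]]' --rotation '[[0,0,0],[0,0,0],[0,0,0],[0,0,0],[0,0,0],[0,0,0],[0,0,0],[0,0,0],[0,0,0],[0,0,0],[0,0,0],[0,0,0]]'

```text
t: 17.37
ee_pos: [440.5, -297.4, 203.7]
orientation: [-1.21, -1.209, 1.209]
ft_force: [0.6, 0.3, 0.2]
width: 13.4
```

carry_out --delta_pos '[[-2,0,0.1],[-3.3,1,0.1],[-3.3,2,0.1],[-3.3,2.5,0.1],[-3.3,2.5,0.1],[-3.3,2.5,0.1],[-3.3,2.5,0.1],[-3.3,2.5,0.1]]' --rotation '[[0,0,0],[0,0,0],[0,0,0],[0,0,0],[0,0,0],[0,0,0],[0,0,0],[0,0,0]]'

```text
t: 18.03
ee_pos: [440.5, -327.5, 179.1]
orientation: [-1.209, -1.21, 1.21]
ft_force: [0.4, -0.4, -1.0]
width: 13.1
```

```bash
python3 - <<'E'
from h import *
goal([440,-328,126.5])
o=ctrl.get_obs();e=np.array(o['ee_pos']);zb=e[2]-43.7
snap('side','s10',(195,210,295,350),5);snap('top','t10',(360,200,440,290),6)
print('disc',ext('side',e[0],e[1],[(24,zb),(24,zb+5)]),ext('side',440,-328,[(31,122)]))
E
```

```text
t 18.03 ee [ 440.5 -327.5  179.1] F [ 0.4 -0.4 -1. ] w 13.1
shift cm [-0.05  5.26  0.05] turn [ 0.     0.001 -0.   ] sgn 1
disc [220.5 275.6 249.9 298.8] [216.9 280.8 254.3 308.1]
```

View pics/s10.png

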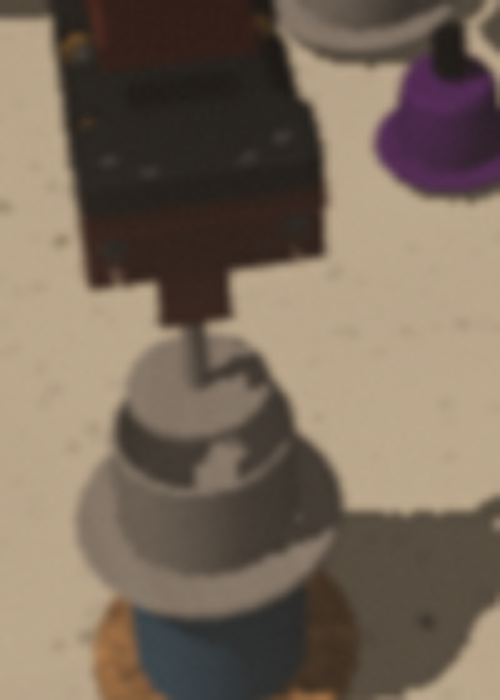

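View pics/t10.png

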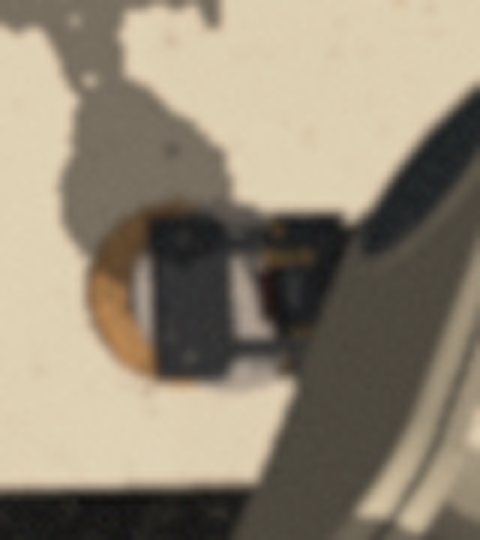

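carry_out --delta_pos '[[-0.1,0.4,0.1],[-0.1,0.8,0.1],[-0.1,1.2,0.1],[-0.1,1.6,0.1],[-0.1,2,0.1],[-0.1,2,0.1],[-0.1,2,0.1]]' --rotation '[[0,0,0],[0,0,0],[0,0,0],[0,0,0],[0,0,0],[0,0,0],[0,0,0]]'

```text
t: 18.72
ee_pos: [438.9, -329.1, 158.2]
orientation: [-1.208, -1.209, 1.209]
ft_force: [-1.1, 0.4, -0.2]
width: 13.3
```

```bash
python3 - <<'E'
from h import *
goal([440,-328,126.5])
snap('side','s11',(195,210,295,350),5)
E
```

```text
t 18.72 ee [ 438.9 -329.1  158.2] F [-1.1  0.4 -0.2] w 13.3
shift cm [ 0.11  3.17 -0.12] turn [-0.001  0.     0.001] sgn 1
```

View pics/s11.png

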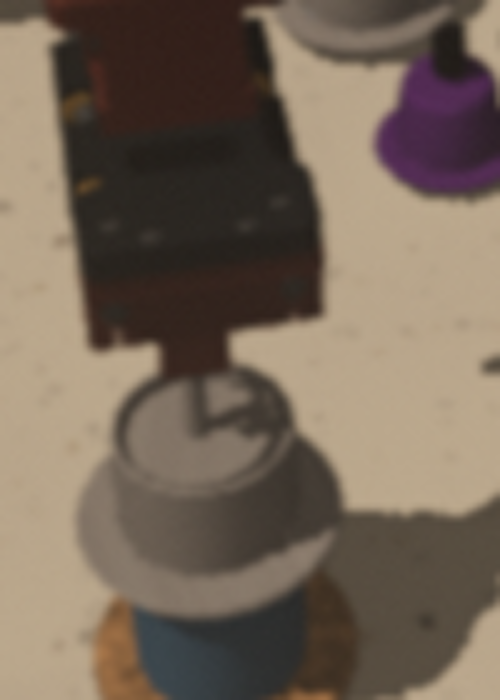

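carry_out --delta_pos '[[0,0.7,0],[0,1.4,0],[0,2,0],[0,2.6,0],[0,3,0],[0,3.2,0],[0,3.2,0],[0,3.2,0],[0,3.2,0]]' --rotation '[[0,0,0],[0,0,0],[0,0,0],[0,0,0],[0,0,0],[0,0,0],[0,0,0],[0,0,0],[0,0,0]]'

```text
t: 19.52
ee_pos: [439.2, -329.3, 126.8]
orientation: [-1.209, -1.209, 1.209]
ft_force: [0.1, 0.2, -0.7]
width: 13.4
```

carry_out --delta_pos '[[0,0.05,0],[0,0.1,0],[0,0.1,0],[0,0.1,0]]' --rotation '[[0,0,0],[0,0,0],[0,0,0],[0,0,0]]'

```text
t: 19.85
ee_pos: [439.1, -329.2, 125.8]
orientation: [-1.209, -1.209, 1.209]
ft_force: [-0.4, 0.9, -0.8]
width: 13.3
```

carry_out --delta_pos '[[0,0,0],[0,0,0],[0,0,0],[0,0,0],[0,0,0]]' --rotation '[[0,0,0],[0,0,0],[0,0,0],[0,0,0],[0,0,0]]' --hand 150

```text
t: 20.27
ee_pos: [439.1, -329.2, 125.7]
orientation: [-1.209, -1.209, 1.209]
ft_force: [0.5, -0.2, -0.4]
width: 36.1
```

carry_out --delta_pos '[[0,-2,0],[0,-4,0],[0,-6,0],[0,-8,0],[2,-9,0],[5,-9,0],[8.5,-9,0],[12,-9,0],[15.5,-9,0],[19,-9,0],[22.5,-9,-0.1],[26,-9,-0.2]]' --rotation '[[0,0,0],[0,0,0],[0,0,0],[0,0,0],[0,0,0],[0,0,0],[0,0,0],[0,0,0],[0,0,0],[0,0,0],[0,0,0],[0,0,0]]'

```text
t: 21.27
ee_pos: [440.7, -67.7, 215.9]
orientation: [-1.21, -1.209, 1.209]
ft_force: [0.9, -0.3, 0.1]
width: 36.1
```

```bash
python3 - <<'E'
from h import *
goal([443,168,150])
snap('side','s12',(185,150,305,350),3.9)
print('lid',ext('side',443,168,[(35,8),(35,11)]),ext('side',443,168,[(8,73)]))
print('pressknob',ext('side',440,-328.5,[(7,154)]), 'rim',ext('side',440,-328,[(31,122)]))
E
```

```text
t 21.27 ee [440.7 -67.7 215.9] F [ 0.9 -0.3  0.1] w 36.1
shift cm [23.57  6.59 -0.22] turn [ 0. -0. -0.] sgn 1
lid [202.4 182.5 229.  198. ] [210.4 167.9 216.7 171.1]
pressknob [230.1 277.3 238.7 283.4] rim [216.9 280.8 254.3 308.1]
```

View pics/s12.png

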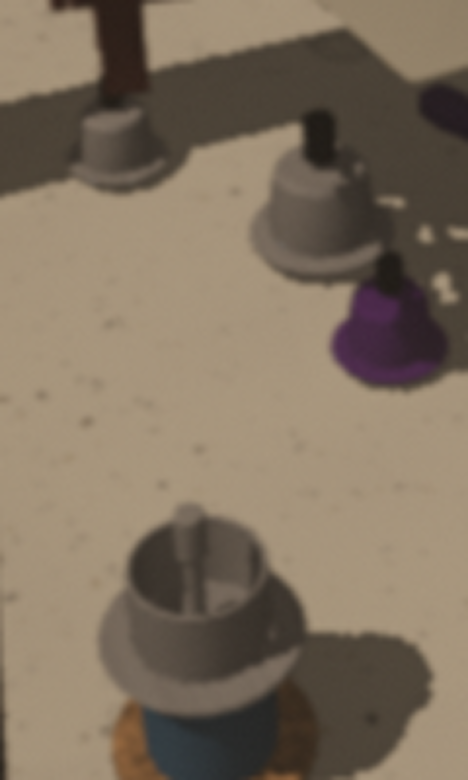

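carry_out --delta_pos '[[3.5,0,0],[7,0,0],[10.5,0,0],[14,0,0],[17.5,1,-0.1],[21,3,-0.1],[22.8,6,-0.2],[23.6,9,-0.2],[23.6,9.5,-0.2],[23.6,9.5,-0.2],[23.6,9.5,-0.2],[23.6,9.5,-0.2]]' --rotation '[[0,0,0],[0,0,0],[0,0,0],[0,0,0],[0,0,0],[0,0,0],[0,0,0],[0,0,0],[0,0,0],[0,0,0],[0,0,0],[0,0,0]]' --hand 60

```text
t: 22.32
ee_pos: [444.0, 166.3, 122.1]
orientation: [-1.211, -1.21, 1.207]
ft_force: [0.5, 0.1, -0.3]
width: 67.0
```

```bash
python3 - <<'E'
from h import *
goal([442.3,168,51])
snap('side','s13',(175,120,255,220),6)
e=ctrl.get_obs()['ee_pos'];print(proj('side',np.array([e[0],e[1]-40,e[2]])))
E
```

```text
t 22.32 ee [444.  166.3 122.1] F [ 0.5  0.1 -0.3] w 67.0
shift cm [0.16 7.11 0.18] turn [ 0.002 -0.001  0.001] sgn 1
[[213.70356649 160.59080177]]
```

View pics/s13.png

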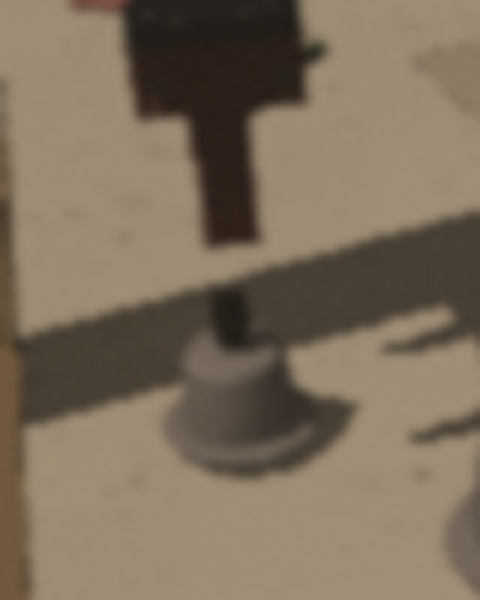

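carry_out --delta_pos '[[0.1,2,0.15],[0.1,4,0.15],[0.1,5.5,0.15],[0.1,6.5,0.15],[0.1,7.1,0.15],[0.1,7.1,0.15],[0.1,7.1,0.15],[0.1,7.1,0.15]]' --rotation '[[0,0,0],[0,0,0],[0,0,0],[0,0,0],[0,0,0],[0,0,0],[0,0,0],[0,0,0]]'

```text
t: 23.03
ee_pos: [442.2, 167.9, 50.5]
orientation: [-1.21, -1.21, 1.208]
ft_force: [-0.8, 0.2, 0.0]
width: 66.9
```

carry_out --delta_pos '[[0,0,0],[0,0,0],[0,0,0],[0,0,0],[0,0,0],[0,0,0],[0,0,0],[0,0,0],[0,0,0]]' --rotation '[[0,0,0],[0,0,0],[0,0,0],[0,0,0],[0,0,0],[0,0,0],[0,0,0],[0,0,0],[0,0,0]]' --hand 195

```text
t: 23.78
ee_pos: [441.4, 167.8, 49.6]
orientation: [-1.209, -1.209, 1.209]
ft_force: [-0.3, -0.9, 0.1]
width: 21.3
```

carry_out --delta_pos '[[0,0,0],[0,0,0],[0,0,0],[0,0,0],[0,0,0],[0,0,0]]' --rotation '[[0,0,0],[0,0,0],[0,0,0],[0,0,0],[0,0,0],[0,0,0]]' --hand 255

```text
t: 24.28
ee_pos: [441.4, 167.7, 49.6]
orientation: [-1.209, -1.209, 1.209]
ft_force: [0.5, -0.4, -1.7]
width: 15.3
```

carry_out --delta_pos '[[0,-3.5,0],[0,-7,0],[-1,-10.5,0],[-3,-14,0],[-6,-17,0],[-9.5,-18,0],[-13,-18,0],[-16.5,-18,0],[-20,-18,0],[-23.5,-18,0],[-27,-18,0.1],[-30.5,-18,0.2]]' --rotation '[[0,0,0],[0,0,0],[0,0,0],[0,0,0],[0,0,0],[0,0,0],[0,0,0],[0,0,0],[0,0,0],[0,0,0],[0,0,0],[0,0,0]]'

```text
t: 25.28
ee_pos: [439.0, -138.9, 229.8]
orientation: [-1.209, -1.209, 1.209]
ft_force: [0.2, 0.6, -0.5]
width: 15.2
```

carry_out --delta_pos '[[-3.5,0,0],[-7,0,0],[-10.5,0,0],[-14,0,0],[-16.5,0,0],[-18.5,0,0],[-19.1,0,0],[-19.1,0,0],[-19.1,0,0],[-19.1,0,0],[-19.1,0,0]]' --rotation '[[0,0,0],[0,0,0],[0,0,0],[0,0,0],[0,0,0],[0,0,0],[0,0,0],[0,0,0],[0,0,0],[0,0,0],[0,0,0]]'

```text
t: 26.2
ee_pos: [439.6, -327.0, 229.6]
orientation: [-1.208, -1.21, 1.21]
ft_force: [0.1, -0.5, -1.7]
width: 15.5
```

```bash
python3 - <<'E'
from h import *
goal([439.2,-328.3,164])
o=ctrl.get_obs();e=np.array(o['ee_pos']);zb=e[2]-49.6
snap('side','s14',(185,180,305,350),4)
print('brim',ext('side',e[0],e[1],[(35,zb+8),(35,zb+11)]),'rim',ext('side',440,-328,[(31,122)]),'flange',ext('side',440,-328,[(46,78),(46,82)]))
E
```

```text
t 26.2 ee [ 439.6 -327.   229.6] F [ 0.1 -0.5 -1.7] w 15.5
shift cm [-0.14  6.56  0.04] turn [-0.     0.001  0.   ] sgn 1
brim [210.1 248.2 254.7 279.7] rim [216.9 280.8 254.3 308.1] flange [210.  291.  264.  333.6]
```

View pics/s14.png

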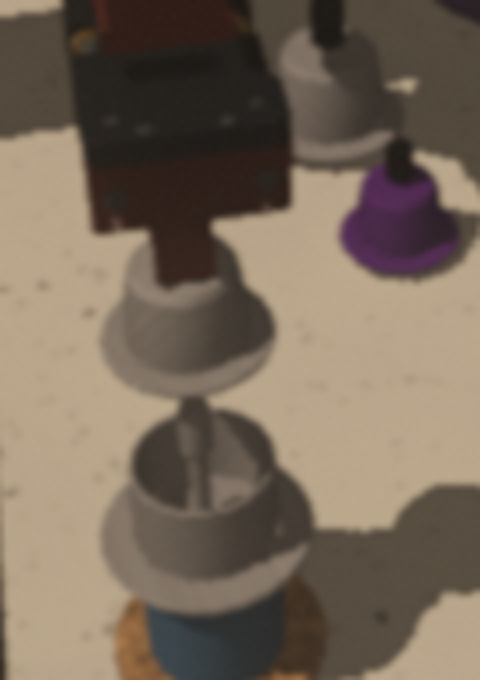

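carry_out --delta_pos '[[-0.1,1,0],[-0.1,2,0],[-0.1,3,0],[-0.1,3.8,0],[-0.1,4.5,0],[-0.1,5,0],[-0.1,5.5,0],[-0.1,5.9,0],[-0.1,6.2,0],[-0.1,6.4,0],[-0.1,6.5,0],[-0.1,6.5,0]]' --rotation '[[0,0,0],[0,0,0],[0,0,0],[0,0,0],[0,0,0],[0,0,0],[0,0,0],[0,0,0],[0,0,0],[0,0,0],[0,0,0],[0,0,0]]'

```text
t: 27.25
ee_pos: [439.6, -329.2, 164.7]
orientation: [-1.209, -1.209, 1.209]
ft_force: [-0.5, -0.3, -0.6]
width: 15.5
```

```bash
python3 - <<'E'
from h import *
goal([439.2,-328.3,163.6])
snap('side','s15',(185,200,305,350),4)
E
```

```text
t 27.25 ee [ 439.6 -329.2  164.7] F [-0.5 -0.3 -0.6] w 15.5
shift cm [0.09 0.11 0.04] turn [ 0.  0. -0.] sgn 1
```

View pics/s15.png

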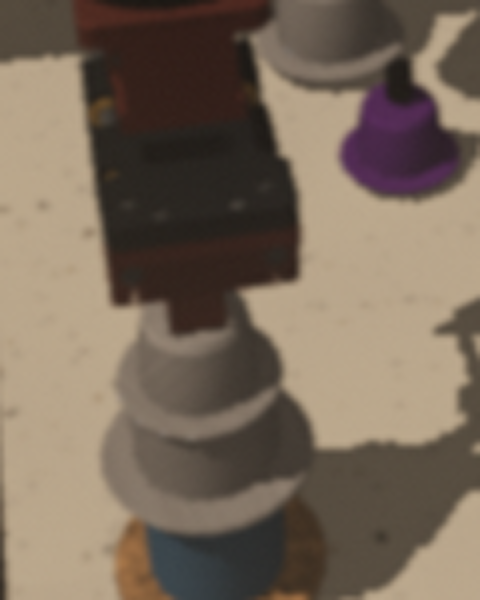

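Lid is nearly down and centred; lower the last 1 mm, then release.

carry_out --delta_pos '[[0,0.05,0],[0,0.1,0],[0,0.13,0],[0,0.13,0],[0,0.13,0]]' --rotation '[[0,0,0],[0,0,0],[0,0,0],[0,0,0],[0,0,0]]'

```text
t: 27.72
ee_pos: [439.7, -329.3, 163.6]
orientation: [-1.21, -1.209, 1.209]
ft_force: [0.2, -0.6, 1.1]
width: 15.5
```

carry_out --delta_pos '[[0,0,0],[0,0,0],[0,0,0],[0,0,0],[0,0,0]]' --rotation '[[0,0,0],[0,0,0],[0,0,0],[0,0,0],[0,0,0]]' --hand 130

```text
t: 28.13
ee_pos: [439.5, -329.2, 163.4]
orientation: [-1.209, -1.209, 1.209]
ft_force: [1.0, -0.2, -0.2]
width: 42.3
```

carry_out --delta_pos '[[0,-2,0],[0,-4,0],[0,-6,0],[0,-8,0],[2,-9,0],[5,-9,0],[8.5,-9,0],[12,-9,0],[15.5,-9,0],[19,-9,0],[19,-9,0],[19,-9,0]]' --rotation '[[0,0,0],[0,0,0],[0,0,0],[0,0,0],[0,0,0],[0,0,0],[0,0,0],[0,0,0],[0,0,0],[0,0,0],[0,0,0],[0,0,0]]'

```text
t: 29.13
ee_pos: [439.5, -137.8, 253.6]
orientation: [-1.208, -1.212, 1.212]
ft_force: [0.1, -0.4, 0.3]
width: 42.8
```

```bash
python3 - <<'E'
from h import *
goal([439.2,-328.3,163.6])
snap('side','s16',(185,200,305,350),4);snap('top','t16',(300,140,440,290),4);snap('side','s17')
x,y=440,-328
print('brim',ext('side',x,y,[(35,122),(35,125)]),'knob',ext('side',x,y,[(8,187)]),'flange',ext('side',x,y,[(46,78),(46,82)]))
E
```

```text
t 29.13 ee [ 439.5 -137.8  253.6] F [ 0.1 -0.4  0.3] w 42.8
shift cm [-19.04   9.     0.11] turn [ 0.     0.004 -0.   ] sgn 1
brim [214.3 277.9 256.7 310. ] knob [227.9 261.5 238.  268.4] flange [210.  291.  264.  333.6]
```

View pics/s16.png

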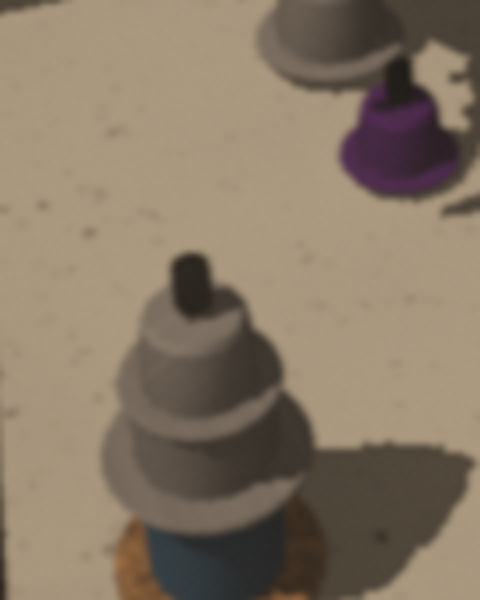

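View pics/t16.png

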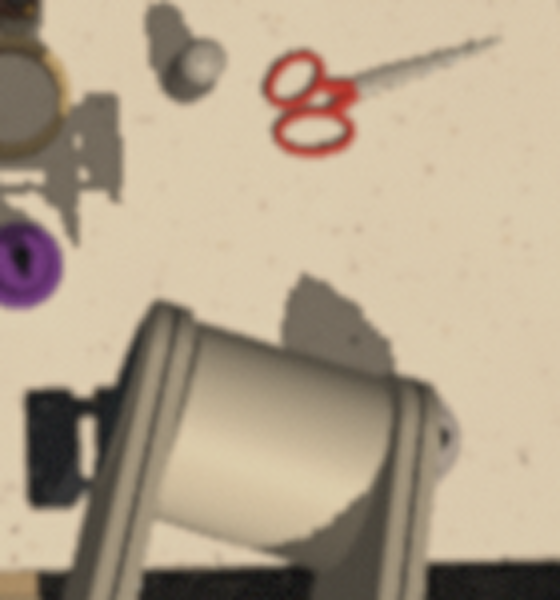

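View pics/s17.png

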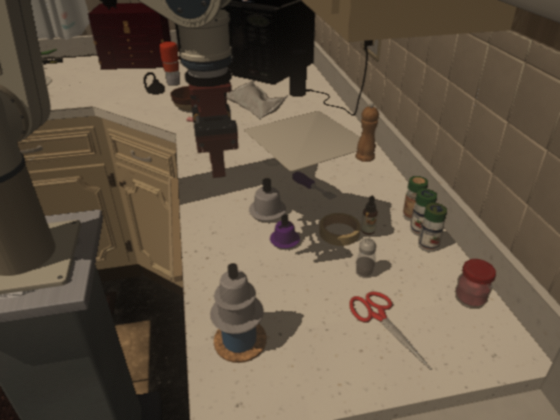

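```bash
python3 - <<'E'
from workcell import ctrl
print(ctrl.close_job())
E
```

```text
the job is handed in; nothing more can be done
None
```

I set up the coffee maker on the cork coaster in the required order: cup, filter, press, then the smaller grey lid. I handed the job in at about 29 s of the 115 s allowed; the hand-in gives no verdict.

My last checks, from the side camera before hand-in:
- **Lid:** its brim spanned columns 214.3–256.0 with its bottom at row 310. The prediction for a seated lid at about (440, -328) was 214.3–256.7 and row 310. It looked level.
- **Filter:** its flange matched the prediction for a filter on the cup's rim to within about 0.5 px.
- **Cup:** it stood upright, about 1–2 mm from the coaster's estimated middle.
- **Press:** it looked upright before the lid went on. Its knob top appeared about 1.7 px lower than predicted, and I felt no clear contact with the filter floor. The lid then seated at its expected height.
- **Other parts:** the salt shaker and tape roll looked to be where they started, and the force on the tool was near zero with the gripper well clear.

**Disagreements and limits:**
- The two cameras differed by 3–5 mm in y at the far left and right. I trusted the side camera because it agreed with the gripper's known position to about 1 px.
- In the last top view the forearm hid most of the stack, so the final check rests on the side camera alone.

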